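# Seat a bracket plate on its round and diamond locating pins

## Task

Take the longer bracket plate, the one with a large round hole and a slot, by its upright web and lower it onto the steel fixture so that the round hole goes over the thick round pin and the slot over the slim diamond pin. It must lie flat and fully home on the fixture; leave the shorter bracket plate where it is.

Things in the scene. Friction and masses are not known exactly. Their poses are not given: they have to be found in the camera images.
- plate_grip (a point): Longer bracket plate, loose, bare aluminium, 0.25 kg: 180 (x) x 84 (y) mm, 8 mm thick, lying flat. On its middle an upright web, 50 mm long (x), 12 mm thick (y), top 58 mm above the underside: grip across y. Point: in the web, 38 mm above the underside, at the plate's centre. Round through hole, 50 mm, at x = -58 mm; slot 50 mm (x) by 28 mm (y) at x = +58 mm. z up.
- fixture_seat (a point): Fixture fixed to the worktop: dark steel block 200 (x) x 100 x 15 mm high. Point: centre of its top face, z up. Round pin at x = -58 mm: 32 mm thick, 30 mm high, top 18 mm conical; slim diamond pin at x = +58 mm: 10 mm over corners, 25 mm high, tapered. Seated, the plate's x points as this x, its grip point is 38 mm above this point, with 9 mm play. Yaw differs under 45 deg.
- short_plate_grip (a point): Shorter bracket plate, to be left alone: loose, bare aluminium, 130 (x) x 70 x 8 mm, two small round holes (16 mm) at x = -45 and +45 mm, a like web 44 mm long, 12 mm thick. Point: in its web, 38 mm above its underside. The two plates lie on either side (left, right) of the fixture, either one on either side.

How it is judged:
By the outcome, as a careful person would: the job done as asked, in the order asked, and still so for the second after the job is handed in, with the robot touching nothing.
It also fails if it takes over 38 s, if anything falls off the work surface, if the arm or the gripper's body presses on something with over 40 N, if the wrist force passes 120 N, or if a joint passes its speed limit or range.

## Robot

A 6-joint arm with a two-finger parallel gripper is mounted at the origin on a cart in front of the work surface, level with it; the furniture and walls round the work are solid. World frame = base frame: x ahead of the robot, y to its left, z up, the work surface at z = 0. Lengths are in m, angles in degrees, forces in N, time in s.
With the tool pointing down it reaches from about 0.25 to 0.725 m from the base axis. Payload 9.7 kg.
Tool frame: the origin (TCP) lies at the very end of the fingers, on their centre line; the grasp point (between the pads) lies 19 mm behind it (bot.hold_point_z is the distance from the TCP to the grasp point, in m); z points along the fingers, y is the line along which they close (so a half turn about z gives the same grasp; the last joint's range is limited). The gripper opens to 85 mm and grips with 20 to 120 N. Pads are 22 mm wide; open, the fingers measure 114 mm over their backs; the gripper's body (76 mm by 85 mm) begins 54 mm behind the grasp point. The pads swing forward as they close: fully open they stand 13 mm farther back than shut.
Start: joints at [73.339, 4.979, 10.078, 95.1, 0, 90], TCP at [0.158, 0.527, 0.231] pointing down, gripper open.
Joint ranges: [-179.16, 179.16], [-48.56, 103.87], [-65.8, 70.77], [-126.05, 130.52], [-82.76, 87.17], [-180, 180]. Speed limits (degrees/s): [127.2, 127.2, 147.25, 180, 180, 180].

## Interface

Orientations are given as [roll, pitch, yaw] about the fixed x, y, z axes, in that order (R = Rz(yaw) Ry(pitch) Rx(roll)).
In Python, from workcell import bot gives the robot as it stands.
- The arm moves only by the tool play_rows, never from a script. Its argument "targets" is a list of rows, each an object with "grip": the closure in counts, from 0 (fully open) to 255 (shut); "linear": the shift along the world's x, y, z in cm, a list of three; "delta_rot": the turn, a rotation vector about the world's x, y, z in rad, a list of three. A call has 1 to 10 rows; each row is the pose to reach, as a shift and turn from the pose commanded when the call began; what a row does not reach only later rows make up. A row lasts 1/10 s, in which the tool goes at most 50 mm and 8.59 degrees, less where a joint would pass 70% of its speed; a pose out of reach is approached as far as the arm can. A call with a gripper value outside its range is refused whole. The fingers move at their own pace and stop on an object; "force" is the grip in N (left out, the last holds). Time passes only in rows, so rows that repeat a pose let the fingers close. It gives the time, the measured TCP pose, the force, the opening and the grip force at its end, in the units of the state.
- bot.get_obs(): the state, without advancing time (a new reading comes with each control period).
- bot.camera(name): name is "scene" or "top" or "wrist"; returns a dict with "color" (420x560x3 uint8, red, green, blue), "range_z" (420x560 float32, m along the optical axis (not along the pixel's ray), 0 where there is no reading), "fov_y" (degrees; the focal length in pixels is half the picture's height over the tangent of half this angle, whatever the lens; pixels are square), "cx", "cy" (the principal point, pixels), "dist_coeffs" ([k1, k2, p1, p2, k3] as OpenCV has them; the pictures are not rectified), "world_to_cam" (4x4, takes a point from world to camera coordinates). Camera axes: x right, y up, looking along -z (the intrinsics and any distortion apply to the point x, -y, -z); pixel columns grow to the right and rows downward; lengths in m; the calibration is good to about 2 mm. A picture is of the moment at which its call begins.
- bot.job_done(): hands the job in; it is judged then, once.
Trained networks look in a picture, given as the dict that the camera call returned (one of the last four; its "shot" number tells which), for a name from the list of things; names that differ only in an ending like _2 or _b are one class to them, and where a whole thing is asked for, a point or a joint stands for the part that bears it (a point fixed in the world has none). Each returns a list of dicts, best first, with "conf" (0 to 1); they miss things now and then, are a little off and sometimes report something else, mostly with a low value. They report only what shows in the picture. A call takes as long as a camera call.
- bot.search_frame(picture, target): "box" ([left, top, right, bottom] in pixels, round what is visible of it).
- bot.trace(picture, target): "pixels" (420x560 bool, what is visible of it) and "box" ([left, top, right, bottom] in pixels, round what is visible of it).
- bot.pinpoint(picture, target): "pixel" ([column, row] in pixels: a listed point, or the origin of a listed thing).
The state is a dict: "time": time; "q": joint angles; "qd": joint speeds; "joint_efforts": joint torques, N m; "ee_pos": TCP position; "tcp_rot": TCP orientation; "wrist_force": force on the tool from outside, world axes, zero at the start; "torque": the same for the moment, N m; "opening": finger opening in m; "grasp_force": force on a finger pad.
Only numpy, scipy, OpenCV 4.12 (cv2) and the standard library are available. Lean on these libraries where they do the work, as an engineer would, in place of code of your own. Each camera call takes 0.05 s, during which the arm holds its last target. There are 200 camera calls.

## Working session

There is one attempt and no reset: what is moved stays moved. The work goes in short steps, Python scripts to look and compute and a tool call to move; the robot and the scene stay as the last step left them, time stands still between calls to the robot, and variables do not carry over. Pictures are saved under pics/ and viewed, at most 10 in all, crops included, and the job is handed in when it is done.

Besides the shell and the picture viewer there is one more tool, called after "Emit:" as name(argument=value, ...), one argument or row to a line, values as JSON. play_rows: Moves the arm, as the interface text tells. Its arguments: {"type":"object","properties":{"targets":{"type":"array","items":{"type":"object","properties":{"grip":{"type":"number"},"linear":{"type":"array","items":{"type":"number"}},"delta_rot":{"type":"array","items":{"type":"number"}}}}},"force":{"type":"number"}},"required":["targets"]}

```bash
mkdir -p pics; cat > h.py <<'E'
import numpy as np, cv2
from workcell import bot
def K(p):
    f=210/np.tan(np.radians(p['fov_y'])/2)
    return np.array([[f,0,p['cx']],[0,f,p['cy']],[0,0,1.]])
def und(p,px):
    return cv2.undistortPoints(np.float64(px).reshape(-1,1,2),K(p),np.float64(p['dist_coeffs'])).reshape(-1,2)
def rays(p,px):
    u=und(p,px); d=np.c_[u[:,0],-u[:,1],-np.ones(len(u))]
    M=np.array(p['world_to_cam']); R=M[:3,:3]
    return -R.T@M[:3,3], d@R   # origin, dirs (unit depth)
def onz(p,px,z):
    o,d=rays(p,px); return o+d*((z-o[2])/d[:,2])[:,None]
def cloud(p):
    v,u=np.nonzero(p['range_z']>0); o,d=rays(p,np.c_[u,v])
    return o+d*p['range_z'][v,u][:,None], u, v
def save(p,n): cv2.imwrite(f'pics/{n}.png',p['color'][:,:,::-1])
E
python3 - <<'E'
from h import *
ims=[]
for n in ['scene','top','wrist']:
    p=bot.camera(n); ims.append(p['color'][:,:,::-1])
    o,_=rays(p,[[280,210]]); print(n,o,p['fov_y'],(p['range_z']>0).mean())
    for t in ['plate_grip','fixture_seat','short_plate_grip']:
        for r in bot.pinpoint(p,t)[:2]:
            u=np.round(r['pixel']).astype(int); P=None
            z=p['range_z'][min(u[1],419),min(u[0],559)]
            o,d=rays(p,[r['pixel']]); print(t,r['conf'],u,(o+d*z).round(3))
    save(p,n+'0')
cv2.imwrite('pics/a.png',cv2.resize(np.vstack([np.hstack(ims[:2]),np.hstack([ims[2],ims[2]*0])]),(800,600)))
E
```

```text
scene [ 0.09572925 -0.45453124  0.67217129] 56.58093489927558 0.9958886054421768
plate_grip 0.7 [372 288] [[ 0.518 -0.28   0.008]]
short_plate_grip 0.58 [204 153] [[0.503 0.244 0.053]]
top [0.4300603  0.02342985 0.9234659 ] 55.62887219971101 0.9959948979591837
plate_grip 0.85 [416 199] [[ 0.495 -0.291  0.046]]
fixture_seat 0.79 [270 178] [[0.554 0.033 0.013]]
wrist [0.08204643 0.54858712 0.37297902] 60.56006012022263 0.9961352040816327
```

View pics/a.png

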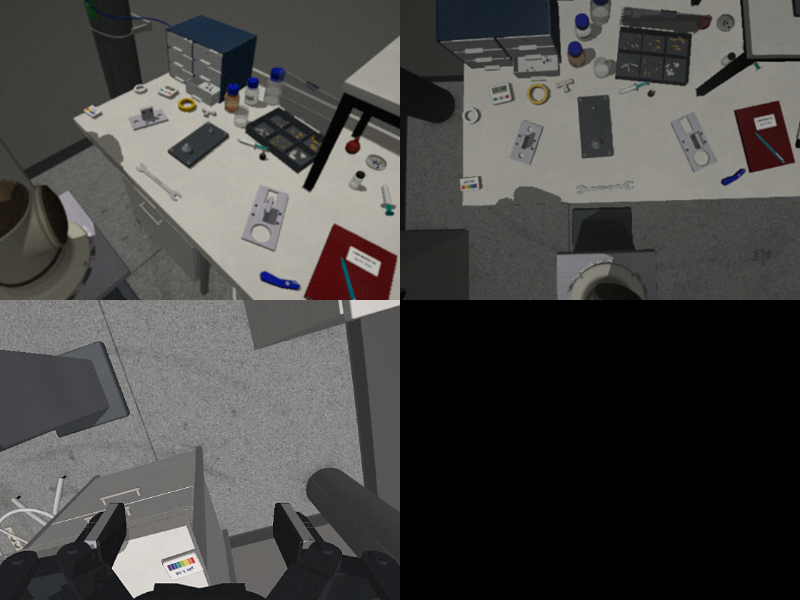

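The picture shows the long plate on the right (top view, combined-picture pixel ~(690,142)). The fixture is in the middle (~(595,127)) and the short plate on the left. A raised shelf stands at the far right. Next I measure from both clouds.

```bash
python3 - <<'E'
from h import *
def rect(P): 
    (c,s,a)=cv2.minAreaRect(np.float32(P[:,:2]*1000)); return np.round(c,1),np.round(s,1),round(a,1)
for n in ['top','scene']:
    p=bot.camera(n); C,u,v=cloud(p)
    for t,web in [('plate_grip',1),('fixture_seat',0)]:
        r=bot.trace(p,t); q=bot.pinpoint(p,t); print(n,t,[x['conf'] for x in r],[(x['conf'],np.round(x['pixel'],1)) for x in q])
        if q and n=='top' : print(' onz',onz(p,[q[0]['pixel']],.038 if web else .015).round(4))
        if not r: continue
        m=r[0]['pixels']; m=cv2.morphologyEx(m.astype(np.uint8),cv2.MORPH_OPEN,np.ones((3,3)))>0
        P=C[m[v,u]]; print(' n',len(P),'z pct',np.percentile(P[:,2],[1,10,50,90,99]).round(4))
        print(' all',rect(P)); h=P[P[:,2]>(.045 if web else .025)]
        if len(h)>5: print(' high',len(h),rect(h),h.mean(0).round(4))
        if not web and len(h)>5:
            for s in (h[:,0]<P[:,0].mean(),h[:,0]>P[:,0].mean()): print('  pin',s.sum(),h[s].mean(0).round(4) if s.any() else '', h[s][:,2].max() if s.any() else '')
    T=C[(C[:,0]>.3)&(C[:,0]<.45)&(abs(C[:,1])<.1)]; print(' table z',np.median(T[:,2]))
    S=C[(C[:,1]<-.1)&(C[:,1]>-.75)&(C[:,0]>.2)&(C[:,0]<.9)&(C[:,2]>.08)]
    print(' tall right',len(S),S.min(0) if len(S) else '',S.max(0) if len(S) else '')
    for y in np.arange(-.7,-.1,.1):
        s=S[(S[:,1]>y)&(S[:,1]<y+.1)]
        if len(s): print('  y',y.round(1),s[:,0].min().round(3),s[:,2].max().round(3))
    if n=='top': im=cv2.resize(p['color'][80:260,220:480,::-1],None,fx=3,fy=3,interpolation=2); cv2.imwrite('pics/b.png',im)
E
```

```text
top plate_grip [0.73] [(0.96, array([416.2, 198.8]))]
 onz [[ 0.4949 -0.2948  0.038 ]]
 n 2026 z pct [-0.      0.0052  0.0079  0.0297  0.0584]
 all (array([ 499.5, -296.4]), array([178.8,  89.8]), 21.9)
 high 158 (array([ 499.9, -294.7]), array([49.2, 16.5]), 23.8) [ 0.4997 -0.2926  0.0552]
top fixture_seat [0.74] [(0.68, array([274.7, 178.7]))]
 onz [[0.5509 0.0221 0.015 ]]
 n 3710 z pct [0.0101 0.0125 0.0147 0.0172 0.0396]
 all (array([558.8,  26.4]), array([207.2, 101.1]), 3.1)
 high 158 (array([549.8,  22.5]), array([ 29.4, 130. ]), 88.4) [0.5047 0.0242 0.0348]
  pin 150 [0.4989 0.0239 0.0348] 0.0468895150171692
  pin 8 [0.6138 0.03   0.0346] 0.04181081388193397
 table z -0.00012340466356774993
 tall right 10350 [ 0.6490227  -0.43825016  0.08002048] [ 0.86769853 -0.10004982  0.37212507]
  y -0.5 0.649 0.372
  y -0.4 0.649 0.372
  y -0.3 0.811 0.208
  y -0.2 0.813 0.216
scene plate_grip [0.66] [(0.93, array([371.1, 288.6]))]
 n 3235 z pct [-0.0024  0.0039  0.0066  0.0094  0.0572]
 all (array([ 501.7, -295.5]), array([191.2,  87.6]), 22.4)
 high 196 (array([ 497.4, -297. ]), array([50.9, 16.5]), 22.8) [ 0.4945 -0.2982  0.0548]
scene fixture_seat [0.59] [(0.56, array([281.3, 200.4]))]
 n 2612 z pct [0.0033 0.0112 0.0135 0.0156 0.0381]
 all (array([554.6,  23.6]), array([200.8, 100.6]), 2.8)
 high 126 (array([550. ,  18.3]), array([ 28.6, 136.3]), 87.5) [0.5061 0.0182 0.0331]
  pin 113 [0.4939 0.0172 0.0334] 0.04488127556713106
  pin 13 [0.6129 0.0267 0.0307] 0.03788878417278729
 table z -0.0034574899522228364
 tall right 11067 [ 0.64548326 -0.43516718  0.08000129] [ 0.89931053 -0.10002686  0.36023113]
  y -0.5 0.645 0.36
  y -0.4 0.646 0.36
  y -0.3 0.815 0.205
  y -0.2 0.809 0.212
```

View pics/b.png

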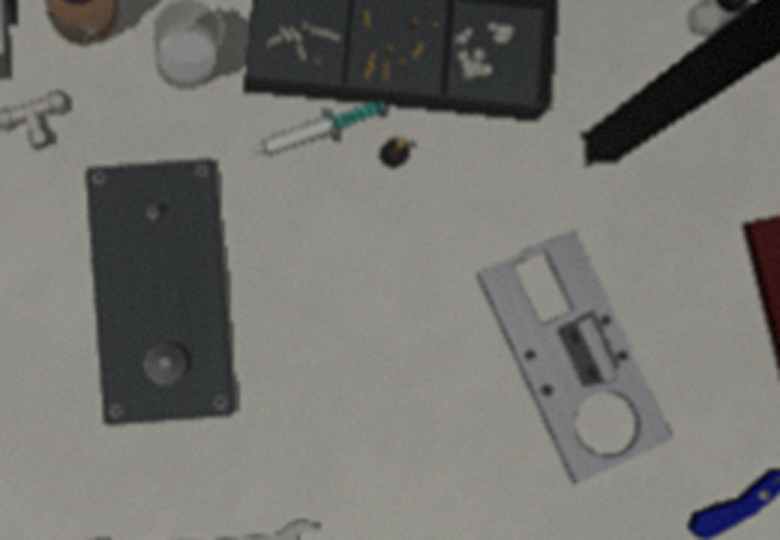

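The round hole faces the robot and the slot faces away. In the crop, the hole is at (606,423) and the web at (590,345). The round pin is at (166,362) and the diamond pin at (153,211). Plate yaw is about 22–23° and fixture yaw about 3°. Next I work out the move that puts the wrist camera over the plate.

```bash
cat >> h.py <<'E'
from scipy.spatial.transform import Rotation as Ro
def go(pos,yaw):
    s=bot.get_obs(); R0=Ro.from_euler('xyz',s['tcp_rot'],degrees=True)
    out=[]
    for k in (0,180):
        R=Ro.from_euler('xyz',[180,0,yaw+k],degrees=True); out.append((R*R0.inv()).as_rotvec().round(3))
    print('t',s['time'],'pos',np.round(s['ee_pos'],4),'rot',np.round(s['tcp_rot'],2),'d cm',(100*(np.array(pos)-s['ee_pos'])).round(2),'rv',*out,'q',np.round(s['q'],1))
E
python3 -c "
from h import *
go([.499,-.296,.2],22.5)"
```

```text
t 1.1 pos [0.1577 0.5269 0.2313] rot [-180.      0.    163.34] d cm [ 34.13 -82.29  -3.13] rv [ 0.    -0.    -2.458] [0.    0.    0.684] q [73.3  5.  10.1 95.1 -0.  90. ]
```

Emit:
play_rows(
  targets=[
    {"grip":0,"linear":[3.4,-4.1,-0.2],"delta_rot":[0,0,-0.123]},
    {"grip":0,"linear":[5.2,-8.2,-0.4],"delta_rot":[0,0,-0.246]},
    {"grip":0,"linear":[7,-12.3,-0.6],"delta_rot":[0,0,-0.369]},
    {"grip":0,"linear":[8.7,-16.4,-0.8],"delta_rot":[0,0,-0.492]},
    {"grip":0,"linear":[10.4,-20.5,-1],"delta_rot":[0,0,-0.615]},
    {"grip":0,"linear":[12.1,-24.6,-1.2],"delta_rot":[0,0,-0.738]},
    {"grip":0,"linear":[13.8,-28.7,-1.4],"delta_rot":[0,0,-0.861]},
    {"grip":0,"linear":[15.5,-32.8,-1.6],"delta_rot":[0,0,-0.984]},
    {"grip":0,"linear":[17.2,-36.9,-1.8],"delta_rot":[0,0,-1.107]},
    {"grip":0,"linear":[17.2,-41,-2],"delta_rot":[0,0,-1.23]},
  ],
)

```text
time: 2.1
ee_pos: [0.3306, 0.1152, 0.2111]
tcp_rot: [180.0, 0.0, 92.6]
wrist_force: [0.2, -0.4, 0.1]
opening: 0.0855
grasp_force: 0.0
```

Emit:
play_rows(
  targets=[
    {"grip":0,"linear":[1.7,-4.1,-0.1],"delta_rot":[0,0,-0.123]},
    {"grip":0,"linear":[3.4,-8.2,-0.2],"delta_rot":[0,0,-0.246]},
    {"grip":0,"linear":[5.1,-12.3,-0.3],"delta_rot":[0,0,-0.369]},
    {"grip":0,"linear":[6.8,-16.4,-0.4],"delta_rot":[0,0,-0.492]},
    {"grip":0,"linear":[8.5,-20.5,-0.5],"delta_rot":[0,0,-0.615]},
    {"grip":0,"linear":[10.2,-24.6,-0.6],"delta_rot":[0,0,-0.738]},
    {"grip":0,"linear":[11.9,-28.7,-0.7],"delta_rot":[0,0,-0.861]},
    {"grip":0,"linear":[13.6,-32.8,-0.8],"delta_rot":[0,0,-0.984]},
    {"grip":0,"linear":[15.3,-36.9,-0.9],"delta_rot":[0,0,-1.107]},
    {"grip":0,"linear":[17,-41.2,-1.1],"delta_rot":[0,0,-1.228]},
  ],
)

```text
time: 3.1
ee_pos: [0.5001, -0.297, 0.2004]
tcp_rot: [180.0, -0.0, 22.2]
wrist_force: [0.2, 0.4, 2.3]
opening: 0.0856
grasp_force: 0.0
```

```bash
python3 - <<'E'
from h import *
go([.499,-.296,.2],22.5)
p=bot.camera('wrist'); save(p,'w1'); C,u,v=cloud(p)
q=bot.pinpoint(p,'plate_grip'); r=bot.trace(p,'plate_grip'); print(q,len(r))
if q: print(onz(p,[q[0]['pixel']],.038))
if r:
    P=C[r[0]['pixels'][v,u]]
    print('z pct',np.percentile(P[:,2],[1,10,50,90,99]).round(4))
    for a,b in ((.003,.013),(.05,.07)):
        h=P[(P[:,2]>a)&(P[:,2]<b)]; c,s,g=cv2.minAreaRect(np.float32(h[:,:2]*1000)); print(len(h),np.round(c,1),np.round(s,1),g,h.mean(0))
E
```

```text
t 3.1 pos [ 0.5001 -0.297   0.2004] rot [ 1.7998e+02 -2.0000e-02  2.2210e+01] d cm [-0.11  0.1  -0.04] rv [0.    0.001 0.005] [ 1.000e-03 -0.000e+00 -3.136e+00] q [-30.7   8.8  10.8  92.    0.  127.1]
[] 1
z pct [0.0029 0.0062 0.0072 0.0093 0.0578]
11551 [ 497.7 -297. ] [180.3  84.1] 22.810420989990234 [ 0.50673107 -0.29297948  0.00717624]
886 [ 498.9 -296.9] [49.3 16.3] 22.772579193115234 [ 0.49971743 -0.29638388  0.05669008]
```

View pics/w1.png

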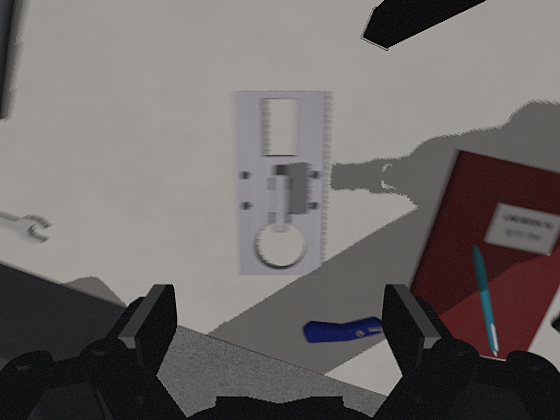

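The wrist view shows the plate centred under the gripper, with the web at (281,200). All three views agree on (0.499, -0.297) and yaw 22.8°. I'll turn the tool half a turn so joint 6 stays clear of its limit at the fixture, then descend.

Emit:
play_rows(
  targets=[
    {"grip":0,"linear":[0,0,0],"delta_rot":[0,0,0.149]},
    {"grip":0,"linear":[0,0,0],"delta_rot":[0,0,0.298]},
    {"grip":0,"linear":[0,0,0],"delta_rot":[0,0,0.447]},
    {"grip":0,"linear":[0,0,0],"delta_rot":[0,0,0.596]},
    {"grip":0,"linear":[0,0,-1],"delta_rot":[0,0,0.745]},
    {"grip":0,"linear":[0,0,-2],"delta_rot":[0,0,0.894]},
    {"grip":0,"linear":[0,0,-3],"delta_rot":[0,0,1.043]},
    {"grip":0,"linear":[0,0,-4],"delta_rot":[0,0,1.192]},
    {"grip":0,"linear":[-0.1,0,-5],"delta_rot":[0,0,1.341]},
    {"grip":0,"linear":[-0.16,0.02,-6],"delta_rot":[0,0,1.49]},
  ],
)

```text
time: 4.25
ee_pos: [0.4979, -0.2938, 0.1406]
tcp_rot: [180.0, 0.0, 108.4]
wrist_force: [-0.8, -0.8, -0.3]
opening: 0.0853
grasp_force: 0.0
```

Emit:
play_rows(
  targets=[
    {"grip":0,"linear":[0,0,0],"delta_rot":[0,0,0.149]},
    {"grip":0,"linear":[0,0,0],"delta_rot":[0,0,0.298]},
    {"grip":0,"linear":[0,0,0],"delta_rot":[0,0,0.447]},
    {"grip":0,"linear":[0,0,0],"delta_rot":[0,0,0.596]},
    {"grip":0,"linear":[0,0,0],"delta_rot":[0,0,0.745]},
    {"grip":0,"linear":[0,0,0],"delta_rot":[0,0,0.894]},
    {"grip":0,"linear":[0,0,0],"delta_rot":[0,0,1.043]},
    {"grip":0,"linear":[0,0,0],"delta_rot":[0,0,1.192]},
    {"grip":0,"linear":[0,0,-1],"delta_rot":[0,0,1.341]},
    {"grip":0,"linear":[0,0,-2],"delta_rot":[0,0,1.49]},
  ],
)

```text
time: 5.25
ee_pos: [0.4982, -0.2939, 0.1211]
tcp_rot: [-179.9, 0.1, -166.3]
wrist_force: [0.2, 0.1, -0.2]
opening: 0.0855
grasp_force: 0.0
```

```bash
python3 - <<'E'
from h import *
go([.4985,-.2968,.0195],22.8)
p=bot.camera('wrist'); C,u,v=cloud(p)
P=C[(abs(C[:,0]-.499)<.06)&(abs(C[:,1]+.297)<.06)&(C[:,2]>.05)&(C[:,2]<.065)]
c,s,g=cv2.minAreaRect(np.float32(P[:,:2]*1000)); print(len(P),np.round(c,1),np.round(s,1),g,P.mean(0))
E
```

```text
t 5.25 pos [ 0.4982 -0.2939  0.1211] rot [-1.7994e+02  7.0000e-02 -1.6628e+02] d cm [  0.03  -0.29 -10.16] rv [ 2.000e-03 -1.000e-03 -2.983e+00] [0.001 0.001 0.158] q [-30.5   8.    1.2  83.1   0.  -44.3]
1579 [ 497.4 -296.1] [50.  16.7] 22.50536346435547 [ 0.49583578 -0.29663683  0.05660946]
```

Emit:
play_rows(
  targets=[
    {"grip":0,"linear":[0,-0.25,-2],"delta_rot":[0,0,0.14]},
    {"grip":0,"linear":[0,-0.25,-4],"delta_rot":[0,0,0.158]},
    {"grip":0,"linear":[0,-0.25,-6],"delta_rot":[0,0,0.158]},
    {"grip":0,"linear":[0,-0.25,-8],"delta_rot":[0,0,0.158]},
    {"grip":0,"linear":[0,-0.25,-9.4],"delta_rot":[0,0,0.158]},
    {"grip":0,"linear":[0,-0.25,-10.15],"delta_rot":[0,0,0.158]},
    {"grip":0,"linear":[0,-0.25,-10.15],"delta_rot":[0,0,0.158]},
  ],
)

```text
time: 6.0
ee_pos: [0.4977, -0.2969, 0.0183]
tcp_rot: [180.0, -0.0, -157.7]
wrist_force: [-0.8, -0.2, -0.3]
opening: 0.0853
grasp_force: 0.0
```

Emit:
play_rows(
  targets=[
    {"grip":255,"linear":[0,0,0]},
    {"grip":255,"linear":[0,0,0]},
    {"grip":255,"linear":[0,0,0]},
    {"grip":255,"linear":[0,0,0]},
    {"grip":255,"linear":[0,0,0]},
    {"grip":255,"linear":[0,0,0]},
    {"grip":255,"linear":[0,0,0]},
    {"grip":255,"linear":[0,0,0]},
  ],
  force=70,
)

```text
validation failed for argument at $.ta...
```

Emit:
play_rows(
  targets=[
    {"grip":255,"linear":[0,0,0],"delta_rot":[0,0,0]},
    {"grip":255,"linear":[0,0,0],"delta_rot":[0,0,0]},
    {"grip":255,"linear":[0,0,0],"delta_rot":[0,0,0]},
    {"grip":255,"linear":[0,0,0],"delta_rot":[0,0,0]},
    {"grip":255,"linear":[0,0,0],"delta_rot":[0,0,0]},
    {"grip":255,"linear":[0,0,0],"delta_rot":[0,0,0]},
    {"grip":255,"linear":[0,0,0],"delta_rot":[0,0,0]},
    {"grip":255,"linear":[0,0,0],"delta_rot":[0,0,0]},
  ],
  force=70,
)

```text
time: 6.8
ee_pos: [0.4983, -0.2975, 0.0192]
tcp_rot: [-180.0, 0.0, -157.7]
wrist_force: [-0.3, 1.3, 4.4]
opening: 0.0109
grasp_force: 69.2
```

Emit:
play_rows(
  targets=[
    {"grip":255,"linear":[0,0,1],"delta_rot":[0,0,0]},
    {"grip":255,"linear":[0,0,2.5],"delta_rot":[0,0,0]},
    {"grip":255,"linear":[0,0,4.5],"delta_rot":[0,0,0]},
    {"grip":255,"linear":[0,0,6.5],"delta_rot":[0,0,0]},
    {"grip":255,"linear":[0,0,8.5],"delta_rot":[0,0,0]},
    {"grip":255,"linear":[0,0,9],"delta_rot":[0,0,0]},
    {"grip":255,"linear":[0,0,9],"delta_rot":[0,0,0]},
  ],
)

```text
time: 7.5
ee_pos: [0.4985, -0.2977, 0.1099]
tcp_rot: [-179.9, 0.1, -157.7]
wrist_force: [-0.2, 0.3, -3.3]
opening: 0.0114
grasp_force: 68.6
```

```bash
cat > m.py <<'E'
from h import *
# plate (held) and fixture by depth from the fixed cameras
s=bot.get_obs(); z0=s['ee_pos'][2]; print('state',s['time'],s['opening'],s['grasp_force'],np.round(s['wrist_force'],1))
go([.5545,.0245,z0],3)
T=np.array(s['ee_pos'])
for n in ['top','scene','wrist']:
    p=bot.camera(n); save(p,n+'m'); C,u,v=cloud(p)
    r=bot.trace(p,'plate_grip')
    if r:
        P=C[r[0]['pixels'][v,u]]; P=P[(abs(P[:,:2]-T[:2]).max(1)<.15)]
        md=np.median(P[:,2]); h=P[abs(P[:,2]-md)<.006]
        if len(h)>50: c,w,g=cv2.minAreaRect(np.float32(h[:,:2]*1000)); print(n,'plate',len(h),md.round(4),np.round(c,1),np.round(w,1),round(g,1))
E
python3 m.py
```

```text
state 7.5 0.01141348476319975 68.5831868648529 [-0.2  0.3 -3.3]
t 7.5 pos [ 0.4985 -0.2977  0.1099] rot [-1.7992e+02  6.0000e-02 -1.5770e+02] d cm [ 5.6  32.22  0.  ] rv [-2.000e-03  2.000e-03  2.805e+00] [ 0.001  0.001 -0.337] q [-30.8   8.4   0.4  81.9  -0.  -53.1]
top plate 1915 0.0982 [ 500.5 -296.6] [179.9  86.3] 21.7
wrist plate 30791 0.0958 [ 470.6 -309.1] [121.3  84.7] 22.5
```

```bash
python3 - <<'E'
from h import *
p=bot.camera('top'); 
for t in ['fixture_seat']:
    r=bot.trace(p,t); 
    if r:
        m=r[0]['pixels'].astype(np.uint8); c=max(cv2.findContours(m,0,1)[0],key=cv2.contourArea)[:,0]
        for z in (.015,): c2,w,g=cv2.minAreaRect(np.float32(onz(p,c,z)[:,:2]*1000)); print('mask rect',c2,w,g)
        o,d=rays(p,[[280,210]])
g=cv2.cvtColor(p['color'],cv2.COLOR_RGB2GRAY)
# threshold dark block: top face
x0,y0=240,120
sub=g[y0:235,x0:310]; th=(sub<cv2.threshold(sub,0,255,cv2.THRESH_OTSU)[0]).astype(np.uint8)
c=max(cv2.findContours(th,0,1)[0],key=cv2.contourArea)[:,0]+[x0,y0]
c2,w,a=cv2.minAreaRect(np.float32(onz(p,c,.015)[:,:2]*1000)); print('thr rect',c2,w,a)
for nm,q in (('round base',(275.3,200.7)),('diam base',(220+153/3,80+212/3))):
    for z in (.015,.027,.045): print(nm,z,onz(p,[q],z).round(4))
im=cv2.resize(p['color'][125:230,240:310,::-1],None,fx=5.5,fy=5.5,interpolation=2); im=cv2.convertScaleAbs(im,alpha=2.5); cv2.imwrite('pics/c.png',im)
E
```

```text
mask rect (555.7921752929688, 26.997018814086914) (197.73770141601562, 99.4662094116211) 2.338031053543091
thr rect (556.5409545898438, 24.59035873413086) (199.7783203125, 104.85188293457031) 3.034414052963257
round base 0.015 [[0.5002 0.022  0.015 ]]
round base 0.027 [[0.4993 0.022  0.027 ]]
round base 0.045 [[0.4979 0.0221 0.045 ]]
diam base 0.015 [[0.6163 0.0291 0.015 ]]
diam base 0.027 [[0.6139 0.029  0.027 ]]
diam base 0.045 [[0.6102 0.0289 0.045 ]]
```

View pics/c.png

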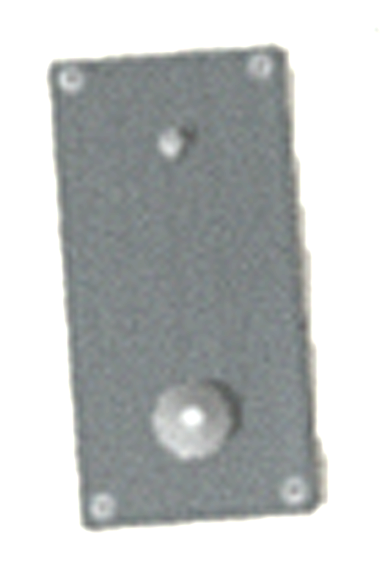

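The picture shows the round pin at (193,420) and the diamond pin at (173,141). The seat is at about (0.556, 0.025), yaw 3.2°. I'll move there at height.

Emit:
play_rows(
  targets=[
    {"grip":255,"linear":[0.5,2.5,0],"delta_rot":[0,0,-0.03]},
    {"grip":255,"linear":[1.1,6.5,0],"delta_rot":[0,0,-0.07]},
    {"grip":255,"linear":[1.8,10.5,0],"delta_rot":[0,0,-0.11]},
    {"grip":255,"linear":[2.5,14.5,0],"delta_rot":[0,0,-0.15]},
    {"grip":255,"linear":[3.2,18.5,0],"delta_rot":[0,0,-0.19]},
    {"grip":255,"linear":[3.9,22.5,0],"delta_rot":[0,0,-0.23]},
    {"grip":255,"linear":[4.6,26.5,0],"delta_rot":[0,0,-0.28]},
    {"grip":255,"linear":[5.2,30,0],"delta_rot":[0,0,-0.31]},
    {"grip":255,"linear":[5.55,32.1,0],"delta_rot":[0,0,-0.333]},
    {"grip":255,"linear":[5.55,32.1,0],"delta_rot":[0,0,-0.333]},
  ],
)

```text
time: 8.9
ee_pos: [0.5537, 0.0262, 0.1085]
tcp_rot: [180.0, -0.0, -176.6]
wrist_force: [0.8, -0.9, -3.6]
opening: 0.0111
grasp_force: 69.0
```

Emit:
play_rows(
  targets=[
    {"grip":255,"linear":[0,0,-1],"delta_rot":[0,0,0]},
    {"grip":255,"linear":[0,0,-2],"delta_rot":[0,0,0]},
    {"grip":255,"linear":[0,0,-2.5],"delta_rot":[0,0,0]},
    {"grip":255,"linear":[0,0,-2.5],"delta_rot":[0,0,0]},
  ],
)

```text
time: 9.3
ee_pos: [0.5528, 0.0228, 0.0823]
tcp_rot: [-180.0, -0.1, -176.8]
wrist_force: [-0.4, -0.6, -3.1]
opening: 0.0112
grasp_force: 68.9
```

```bash
python3 m.py; python3 -c "
import cv2,numpy as np
a,b=cv2.imread('pics/scenem.png'),cv2.imread('pics/wristm.png'); t=cv2.imread('pics/topm.png')
s=lambda i:cv2.resize(i,(400,300),interpolation=2)
cv2.imwrite('pics/d.png',np.vstack([np.hstack([s(a[130:265,200:380]),s(b)]),np.hstack([s(t[120:240,200:360]),s(t)])]))"
```

```text
state 9.3 0.011185234025485954 68.9387834072113 [-0.4 -0.6 -3.1]
t 9.3 pos [0.5528 0.0228 0.0823] rot [-1.8000e+02 -1.2000e-01 -1.7684e+02] d cm [0.17 0.17 0.  ] rv [3.000e-03 0.000e+00 3.139e+00] [ 0.    -0.002 -0.003] q [ 2.4  5.2 -6.1 78.8 -0.  -0.8]
scene plate 1285 0.071 [553.4  22.3] [181.5  87.1] 3.6
wrist plate 30842 0.0723 [524.7  20.9] [121.4  84.9] 3.5
```

View pics/d.png

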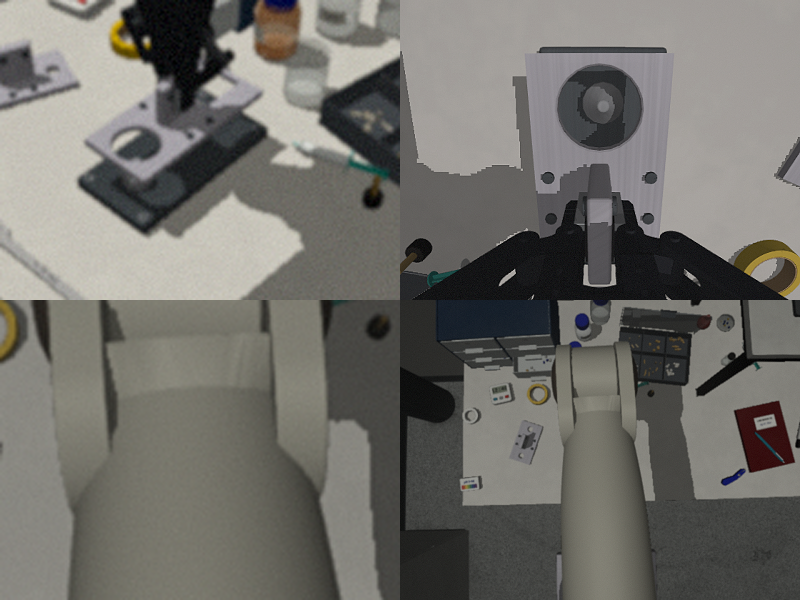

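The wrist view (upper right) shows the round pin inside the hole, with the hole at about (599,107) and the pin tip at about (603,104). I'll measure that offset.

```bash
cat > n.py <<'E'
from h import *
p=bot.camera('wrist'); r=bot.trace(p,'plate_grip')[0]['pixels']
C,u,v=cloud(p); Z=np.zeros((420,560)); Z[v,u]=C[:,2]
zu=np.median(Z[r])            # plate top
m=((Z>zu-.006)&(Z<zu+.01)).astype(np.uint8)
cs,_=cv2.findContours(1-m,cv2.RETR_LIST,cv2.CHAIN_APPROX_NONE)
c=max([c for c in cs if 3000<cv2.contourArea(c)<20000 and abs(c[:,0,0].mean()-279)<60 and abs(c[:,0,1].mean()-150)<60],key=cv2.contourArea)[:,0]
W=onz(p,c,zu)[:,:2]*1000; (cc,rad)=cv2.minEnclosingCircle(np.float32(W)); print('hole top',zu,W.mean(0).round(1),np.round(cc,1),round(rad,1),'w',np.ptp(W,0))
k=np.zeros_like(m); cv2.drawContours(k,[c.reshape(-1,1,2)],-1,1,-1); k=cv2.erode(k,np.ones((5,5)))>0
P=C[k[v,u]]; H=P[(P[:,2]<zu-.012)]
print('in-hole z',np.percentile(H[:,2],[5,50,99]).round(4))
for a,b in ((.025,.029),(.029,.034),(.034,.039),(.039,.043),(.043,.05)):
    h=H[(H[:,2]>a)&(H[:,2]<b)]
    if len(h)>15: (q,rr)=cv2.minEnclosingCircle(np.float32(h[:,:2]*1000)); print('pin',a,len(h),np.round(q,1),round(rr,1),h.mean(0).round(4))
print(bot.get_obs()['ee_pos'])
q=bot.pinpoint(p,'fixture_seat'); print(q)
E
python3 n.py
```

```text
Traceback (most recent call last):
  File "n.py", line 2, in <module>
    p=bot.camera('wrist'); r=bot.trace(p,'plate_grip')[0]['pixels']
                             ~~~~~~~~~~~~~~~~~~~~~~~~~^^^
IndexError: list index out of range
```

```bash
sed -i "2s/.*/p=bot.camera('wrist')/; s/^zu=.*/zu=bot.get_obs()['ee_pos'][2]-.0105/" n.py; python3 n.py
```

```text
hole top 0.07349892139246066 [495.2  19.4] [495.5  19.4] 24.6 w [48.67759634 48.47276846]
in-hole z [0.0132 0.0145 0.0443]
pin 0.025 501 [497.4  21.9] 15.9 [0.4948 0.0218 0.0275]
pin 0.029 791 [497.   22.2] 14.6 [0.4959 0.0217 0.0315]
pin 0.034 618 [497.1  22. ] 11.2 [0.4964 0.0216 0.0364]
pin 0.039 380 [497.   22.1] 7.9 [0.4967 0.022  0.0409]
pin 0.043 268 [497.  22.] 5.2 [0.497  0.022  0.0441]
[0.55370176 0.02361747 0.08399892]
[]
```

Emit:
play_rows(
  targets=[
    {"grip":255,"linear":[0.18,0.26,0],"delta_rot":[0,0,0]},
    {"grip":255,"linear":[0.18,0.26,-1],"delta_rot":[0,0,0]},
    {"grip":255,"linear":[0.18,0.26,-1.8],"delta_rot":[0,0,0]},
    {"grip":255,"linear":[0.18,0.26,-2.4],"delta_rot":[0,0,0]},
    {"grip":255,"linear":[0.18,0.26,-3],"delta_rot":[0,0,0]},
    {"grip":255,"linear":[0.18,0.26,-3.6],"delta_rot":[0,0,0]},
    {"grip":255,"linear":[0.18,0.26,-4.1],"delta_rot":[0,0,0]},
    {"grip":255,"linear":[0.18,0.26,-4.4],"delta_rot":[0,0,0]},
    {"grip":255,"linear":[0.18,0.26,-4.4],"delta_rot":[0,0,0]},
  ],
)

```text
time: 10.7
ee_pos: [0.5552, 0.0262, 0.0393]
tcp_rot: [180.0, -0.0, -176.8]
wrist_force: [-0.4, -0.4, -4.0]
opening: 0.0112
grasp_force: 69.0
```

```bash
python3 n.py
```

```text
hole top 0.02921218960740672 [496.5  21.9] [497.   21.7] 24.7 w [48.58755058 48.48023379]
in-hole z [0.0131 0.0142 0.0156]
[0.55534358 0.02617629 0.03971219]
[]
```

No contact so far, and the hole is centred on the pin. I'll lower the last 5 mm gently.

Emit:
play_rows(
  targets=[
    {"grip":255,"linear":[0,0,-0.2],"delta_rot":[0,0,0]},
    {"grip":255,"linear":[0,0,-0.4],"delta_rot":[0,0,0]},
    {"grip":255,"linear":[0,0,-0.5],"delta_rot":[0,0,0]},
    {"grip":255,"linear":[0,0,-0.5],"delta_rot":[0,0,0]},
  ],
)

```text
time: 11.2
ee_pos: [0.5553, 0.0262, 0.0346]
tcp_rot: [-180.0, -0.0, -176.8]
wrist_force: [0.2, -0.3, -3.1]
opening: 0.0109
grasp_force: 69.0
```

Emit:
play_rows(
  targets=[
    {"grip":255,"linear":[0,0,-0.06],"delta_rot":[0,0,0]},
    {"grip":255,"linear":[0,0,-0.06],"delta_rot":[0,0,0]},
  ],
)

```text
time: 11.4
ee_pos: [0.5555, 0.0262, 0.0342]
tcp_rot: [-180.0, 0.0, -176.8]
wrist_force: [-0.0, 1.0, -3.1]
opening: 0.0109
grasp_force: 69.1
```

Emit:
play_rows(
  targets=[
    {"grip":255,"linear":[0,0,-0.06],"delta_rot":[0,0,0]},
    {"grip":200,"linear":[0,0,-0.06],"delta_rot":[0,0,0]},
    {"grip":100,"linear":[0,0,-0.06],"delta_rot":[0,0,0]},
    {"grip":60,"linear":[0,0,-0.06],"delta_rot":[0,0,0]},
    {"grip":60,"linear":[0,0,-0.06],"delta_rot":[0,0,0]},
  ],
)

```text
time: 11.9
ee_pos: [0.5555, 0.0262, 0.0337]
tcp_rot: [-180.0, 0.0, -176.8]
wrist_force: [-0.4, -1.1, 0.5]
opening: 0.0613
grasp_force: 0.0
```

Emit:
play_rows(
  targets=[
    {"grip":60,"linear":[0,0,1],"delta_rot":[0,0,0]},
    {"grip":60,"linear":[0,0,3],"delta_rot":[0,0,0]},
    {"grip":60,"linear":[0,0,6],"delta_rot":[0,0,0]},
    {"grip":60,"linear":[0,0,9],"delta_rot":[0,0,0]},
    {"grip":60,"linear":[-3,0,13],"delta_rot":[0,0,0]},
    {"grip":60,"linear":[-7,0,16],"delta_rot":[0,0,0]},
    {"grip":60,"linear":[-11,0,18],"delta_rot":[0,0,0]},
    {"grip":60,"linear":[-11,0,18],"delta_rot":[0,0,0]},
  ],
)

```text
time: 12.7
ee_pos: [0.4433, 0.0262, 0.2187]
tcp_rot: [180.0, 0.4, -176.8]
wrist_force: [2.0, -0.2, 0.2]
opening: 0.0654
grasp_force: 0.0
```

```bash
python3 - <<'E'
from h import *
ims=[]
for n in ['wrist','scene']:
    p=bot.camera(n); ims.append(p['color'][:,:,::-1]); C,u,v=cloud(p)
    P=C[(abs(C[:,0]-.555)<.12)&(abs(C[:,1]-.025)<.06)]
    h=P[(P[:,2]>.0195)&(P[:,2]<.026)]; c,w,g=cv2.minAreaRect(np.float32(h[:,:2]*1000)); print(n,len(h),np.round(c,1),np.round(w,1),g)
    A=np.c_[h[:,:2]-[.555,.025],np.ones(len(h))]; k=np.linalg.lstsq(A,h[:,2],rcond=None)[0]; print('top plane z',k[2],'slopes',k[:2],'web top',np.percentile(P[:,2],99) )
    r=bot.trace(p,'short_plate_grip')
cv2.imwrite('pics/e.png',cv2.resize(np.hstack([ims[0],cv2.resize(ims[1][130:265,200:380],(560,420))]),(800,300)))
print(bot.get_obs()['time'])
E
```

```text
wrist 8596 [555.6  25.9] [180.5  84.3] 3.2170002460479736
top plane z 0.022291027942088926 slopes [0.00036802 0.0001578 ] web top 0.291595400192949
scene 1178 [556.1  25.1] [182.2  87.3] 3.248373508453369
top plane z 0.02174302745059954 slopes [-0.0013834  -0.00098816] web top 0.48609663568796563
12.9
```

View pics/e.png

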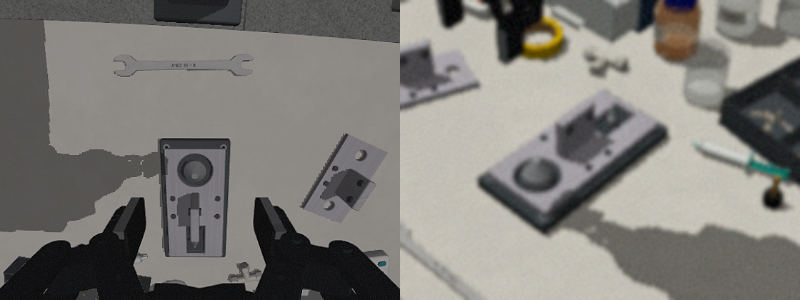

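The plate lies flat on the fixture: its top is at about 22–23 mm, as expected, with zero slope. The round pin is in the hole at (193,168), the slot is over the diamond pin, and the short plate is untouched.

```bash
python3 -c "
from workcell import bot
print(bot.job_done())"
```

```text
the job is handed in; nothing more can be done
None
```

The longer plate is seated flat and fully home over both pins, the shorter plate was left alone, and the job was handed in at about 12.9 s on the robot clock; no verdict came back.

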